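# Make up two print-job kits

### The job

Make up the two job kits from the stock on the bench. The tray with the round-seal plate gets the large ink tin, in its empty square bay, and the hand roller, in its long bay; the tray with the rectangular label plate gets the small ink tin, the roll of mounting tape and the linen tester, one to each empty bay, in any order. Set everything down flat and upright on the tray floor, the roller resting as it does now, without dropping anything, and leave the amber bottle and the white screw cap standing where they are.

Things in the scene. Friction and masses are not known exactly. Their poses are not given: they have to be found in the camera images.
- proof_tray: Fixed grey tray with the black plate bearing a pale ROUND seal, 186 (x) by 195 (y) mm; origin at centre of underside. Floor 4 mm up, walls and partitions 4 thick, tops 18 up. Long bay 178 (x) by 96 (y), centre x 0, y +45.5. Two bays 87 square at y -50: x +45.5 taken by the fixed 80 mm plate, x -45.5 empty.
- mount_tray: Fixed grey tray with the black plate bearing a pale RECTANGULAR label (frame round four bars), 168 mm square; origin at centre of underside. Floor 4 mm up, walls and partitions 4 thick, tops 18 up. Four bays 78 square, centres x +-41, y +-41: the +x +y one is taken by the fixed 70 mm plate, three are empty.
- large_tin: The larger of two round steel ink tins with paper band and pressed-in steel lid: 64 mm across, 58 mm tall, about 0.26 kg, upright and closed. Origin at the centre of its underside, z up its axis.
- small_tin: The smaller of the two round steel ink tins, otherwise alike: 48 mm across, 42 mm tall, about 0.1 kg, upright and closed. Origin at the centre of its underside, z up its axis.
- mount_tape: Roll of pale mounting tape lying flat, a thick ring: 58 mm outside, 31 mm hole, 36 mm high, about 0.07 kg. Origin at the centre of its underside, z up its axis. Grip it across the outside.
- linen_tester: Dark steel stand magnifier (linen tester), upright: 44 by 44 mm in plan, 45 mm tall, lens 3 mm proud on top, about 0.09 kg. Base frame and 5 mm lens plate are joined by two upright cheeks, 30 mm wide, at y = +-22 mm; open at the -x and +x sides. Origin at the centre of its underside, z up. Grip across the cheeks, along its y (44 mm).
- ink_roller: Hand ink roller resting on its rubber roller and handle tail: 157 mm long, 74 wide, 45 high, 0.16 kg. Origin at bench level, mid-length; x from handle to roller, z up. Rubber 40 across, 60 wide, axle at x +60, z 20. Round wooden handle 22 thick, axis from x +18, z 34 sloping to the tail x -77, z 11. Balances near x +20; grip across y at x +5 (axis z 30, underside z 19).
- amber_bottle: Bystander, in no kit: small amber bottle with a black cap, 38 mm across, 78 mm tall, loose and light (0.08 kg). Origin at the centre of its underside.
- screw_cap: Bystander, in no kit: white plastic screw cap lying flat, 52 mm across, 16 mm tall, loose and light. Origin at the centre of its underside.
There are look-alikes about, which are no part of the job. Leave any green or purple look-alike of the small_tin alone. Leave any turquoise or yellow look-alike of the large_tin alone.

How it is judged:
At the end, for the whole second after the job is handed in: Large tin centred in the empty square bay and roller origin within 25 mm of the long bay's middle (round-seal tray); small tin, tape and tester centred in three different empty bays (label tray); all at rest on the tray floor (within 6 mm), upright within 0.1 rad (roller 0.12) (z of large_tin in the frame of proof_tray between 0 and 0.01 m and angle between each of large_tin, small_tin, mount_tape, linen_tester's own z axis and vertical below 0.1 rad and linear speed of each of large_tin, ink_roller, small_tin, mount_tape, linen_tester below 0.02 m/s and angular speed of each of large_tin, ink_roller, small_tin, mount_tape, linen_tester below 0.2 rad/s and x of large_tin in the frame of proof_tray between -0.089 and -0.002 m and y of large_tin in the frame of proof_tray between -0.0935 and -0.0065 m and z of ink_roller in the frame of proof_tray between 0 and 0.01 m and angle between ink_roller's own z axis and vertical below 0.12 rad and x of ink_roller in the frame of proof_tray between -0.025 and 0.025 m and y of ink_roller in the frame of proof_tray between 0.0205 and 0.0705 m and z of small_tin in the frame of mount_tray between 0 and 0.01 m and z of mount_tape in the frame of mount_tray between 0 and 0.01 m and z of linen_tester in the frame of mount_tray between 0 and 0.01 m and ((x of small_tin in the frame of mount_tray between -0.08 and -0.002 m and y of small_tin in the frame of mount_tray between -0.08 and -0.002 m and x of mount_tape in the frame of mount_tray between -0.08 and -0.002 m and y of mount_tape in the frame of mount_tray between 0.002 and 0.08 m and x of linen_tester in the frame of mount_tray between 0.002 and 0.08 m and y of linen_tester in the frame of mount_tray between -0.08 and -0.002 m) or (x of small_tin in the frame of mount_tray between -0.08 and -0.002 m and y of small_tin in the frame of mount_tray between -0.08 and -0.002 m and x of mount_tape in the frame of mount_tray between 0.002 and 0.08 m and y of mount_tape in the frame of mount_tray between -0.08 and -0.002 m and x of linen_tester in the frame of mount_tray between -0.08 and -0.002 m and y of linen_tester in the frame of mount_tray between 0.002 and 0.08 m) or (x of small_tin in the frame of mount_tray between -0.08 and -0.002 m and y of small_tin in the frame of mount_tray between 0.002 and 0.08 m and x of mount_tape in the frame of mount_tray between -0.08 and -0.002 m and y of mount_tape in the frame of mount_tray between -0.08 and -0.002 m and x of linen_tester in the frame of mount_tray between 0.002 and 0.08 m and y of linen_tester in the frame of mount_tray between -0.08 and -0.002 m) or (x of small_tin in the frame of mount_tray between -0.08 and -0.002 m and y of small_tin in the frame of mount_tray between 0.002 and 0.08 m and x of mount_tape in the frame of mount_tray between 0.002 and 0.08 m and y of mount_tape in the frame of mount_tray between -0.08 and -0.002 m and x of linen_tester in the frame of mount_tray between -0.08 and -0.002 m and y of linen_tester in the frame of mount_tray between -0.08 and -0.002 m) or (x of small_tin in the frame of mount_tray between 0.002 and 0.08 m and y of small_tin in the frame of mount_tray between -0.08 and -0.002 m and x of mount_tape in the frame of mount_tray between -0.08 and -0.002 m and y of mount_tape in the frame of mount_tray between -0.08 and -0.002 m and x of linen_tester in the frame of mount_tray between -0.08 and -0.002 m and y of linen_tester in the frame of mount_tray between 0.002 and 0.08 m) or (x of small_tin in the frame of mount_tray between 0.002 and 0.08 m and y of small_tin in the frame of mount_tray between -0.08 and -0.002 m and x of mount_tape in the frame of mount_tray between -0.08 and -0.002 m and y of mount_tape in the frame of mount_tray between 0.002 and 0.08 m and x of linen_tester in the frame of mount_tray between -0.08 and -0.002 m and y of linen_tester in the frame of mount_tray between -0.08 and -0.002 m))); the robot touches nothing.
It fails at once if the amber bottle or the screw cap is pushed more than 30 mm or tipped over (distance of any of amber_bottle, screw_cap from where it was at the start of the episode above 0.03 m or angle between any of amber_bottle, screw_cap's own z axis and vertical above 0.6 rad).
It fails at once if a kit part is dropped: it falls freely faster than 0.8 m/s (a fall of more than about 30 mm) ((linear speed of large_tin above 0.8 m/s and contact force between the fingers and large_tin below 0.05 N) or (linear speed of small_tin above 0.8 m/s and contact force between the fingers and small_tin below 0.05 N) or (linear speed of mount_tape above 0.8 m/s and contact force between the fingers and mount_tape below 0.05 N) or (linear speed of linen_tester above 0.8 m/s and contact force between the fingers and linen_tester below 0.05 N) or (linear speed of ink_roller above 0.8 m/s and contact force between the fingers and ink_roller below 0.05 N)).
It also fails if it takes over 128 s, if anything falls off the work surface, if the arm or the gripper's body presses on something with over 40 N, if the wrist force passes 120 N, or if a joint passes its speed limit or range.

### The arm

A 6-joint arm with a two-finger parallel gripper is mounted at the origin on the work surface. World frame = base frame: x ahead of the robot, y to its left, z up, the work surface at z = 0. Lengths are in m, angles in rad, forces in N, time in s.
With the tool pointing down it reaches from about 0.35 to 0.95 m from the base axis. Payload 17.4 kg.
Tool frame: the origin (TCP) lies at the very end of the fingers, on their centre line; the grasp point (between the pads) lies 19 mm behind it; z points along the fingers, y is the line along which they close (so a half turn about z gives the same grasp; the last joint's range is limited). The gripper opens to 93 mm and grips with 3 to 60 N. Pads are 15 mm wide; open, the fingers measure 128 mm over their backs; the gripper's body (75 mm by 188 mm) begins 65 mm behind the grasp point.
Start: joints at [-1.191, 0.116, 1.442, -0, 1.584, -0.038], TCP at [0.274, -0.617, 0.219] pointing down, gripper open.
Joint ranges: [-2.83, 2.83], [-0.83, 2.19], [0.07, 2.5], [-1.14, 4.28], [0.01, 3], [-2.97, 2.97]. Speed limits (rad/s): [1.89, 1.89, 2.22, 3.14, 3.14, 3.14].

### API

Orientations are given as a rotation vector (axis times angle).
In Python, from plant import * gives the robot as it stands.
- The arm moves only by the tool carry_out, never from a script. Its argument "increments" is a list of rows, each a list of 4 numbers: the shift along the tool's x, y, z in mm, then the turn about the tool's z in degrees. In form: [[x, y, z, yaw], ...]. A call has 1 to 20 rows; each row shifts and turns the commanded pose from where the row before left it, along the tool's axes as they then stand; what a row does not reach is not made up. A row lasts 1/10 s, in which the tool goes at most 50 mm and 8.59 degrees, less where a joint would pass 70% of its speed; a pose out of reach is approached as far as the arm can. A call with a gripper value outside its range is refused whole. "grip" is the opening, from -1 (shut) to 1 (fully open), set as the call begins (left out, the last holds). The fingers move at their own pace and stop on an object; "force" is the grip in N (left out, the last holds). Time passes only in rows, so rows that do not move let the fingers close. It gives the time, the measured TCP pose, the force, the opening and the grip force at its end, in the units of the state.
- state(): the state, without advancing time (a new reading comes with each control period).
- read_camera(name): name is "scene" or "top" or "wrist"; returns the picture (384x512x3 uint8, red, green, blue); there is no depth.
- camera_model(name): a dict with "mtx" (3x3 intrinsics, pixels), "R" (3x3) and "t" (3): a world point X has camera coordinates R X + t. Camera axes: x right, y down, z forward; pixel columns grow to the right and rows downward; lengths in m; the calibration is good to about 2 mm. A picture is of the moment at which its call begins: read the wrist's pose just before it. camera_model takes no time and is no camera call; for the wrist camera it gives the pose at the moment of the call.
- close_job(): hands the job in; it is judged then, once.
The state is a dict: "t": time; "joint_positions": joint angles; "qd": joint speeds; "effort": joint torques, N m; "eef_pos": TCP position; "ee_rot": TCP orientation; "force": force on the tool from outside, world axes, zero at the start; "torque": the same for the moment, N m; "finger_gap": finger opening in m; "gripper_force": force on a finger pad.
Only numpy, scipy, OpenCV 4.12 (cv2) and the standard library are available. Lean on these libraries where they do the work, as an engineer would, in place of code of your own. Each camera call takes 0.05 s, during which the arm holds its last target. There are 200 camera calls.

## Working session

There is one attempt and no reset: what is moved stays moved. The work goes in short steps, Python scripts to look and compute and a tool call to move; the robot and the scene stay as the last step left them, time stands still between calls to the robot, and variables do not carry over. Pictures are saved under pics/ and viewed, at most 14 in all, crops included, and the job is handed in when it is done.

Besides the shell and the picture viewer there is one more tool, called after "Request:" by a JSON object that holds its "api" and its "payload". carry_out: Moves the arm, as the interface text tells. Its arguments: {"type":"object","properties":{"increments":{"type":"array"},"grip":{"type":"number"},"force":{"type":"number"}},"required":["increments"]}

```bash
mkdir -p pics; python3 - <<'E'
from plant import *
import cv2
for n in ("top","scene"):
    im=read_camera(n); cv2.imwrite(f"pics/{n}0.png",im[:,:,::-1])
    m=camera_model(n); print(n,m)
print(state())
E
```

```text
top {'mtx': array([[402.38073383,   0.        , 255.42436324],
       [  0.        , 402.38073383, 190.5360947 ],
       [  0.        ,   0.        ,   1.        ]]), 'R': array([[-0.01198481, -0.99987311, -0.01049451],
       [-0.98510542,  0.01360691, -0.17141224],
       [ 0.17153328,  0.00828385, -0.9851435 ]]), 't': array([0.0176452 , 0.50385968, 0.91831757])}
scene {'mtx': array([[382.08911789,   0.        , 258.90774055],
       [  0.        , 382.08911789, 194.26841643],
       [  0.        ,   0.        ,   1.        ]]), 'R': array([[ 0.23854569,  0.97110601, -0.00700484],
       [ 0.52483352, -0.13498411, -0.84043386],
       [-0.81709591,  0.1968055 , -0.54186886]]), 't': array([-0.0994264 , -0.22843046,  1.31549776])}
{'t': 0.1, 'joint_positions': array([-1.19080111e+00,  1.16463182e-01,  1.44215374e+00, -2.01680693e-05,
        1.58399909e+00, -3.78050805e-02]), 'qd': array([-0.00089779, -0.00039708, -0.00208924, -0.00175311, -0.00085467,
        0.00086811]), 'effort': array([ 2.26509343e-03, -7.22894096e+01, -6.23864865e+01,  7.81598291e-02,
        2.26630020e-02, -7.42802104e-05]), 'eef_pos': array([ 0.27380371, -0.61679301,  0.21798981]), 'ee_rot': array([-3.07231011e+00, -6.51307504e-01,  3.04809734e-04]), 'force': array([ 0.1756891 , -0.18922115,  0.13715408]), 'torque': array([-0.00786602, -0.01336895,  0.00820876]), 'gripper_force': 0.0, 'finger_gap': 0.09291278176121517}
```

View pics/top0.png

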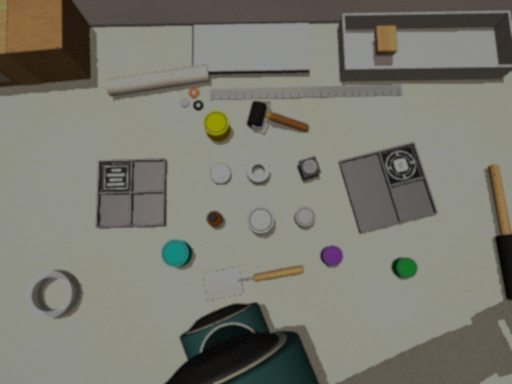

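View pics/scene0.png

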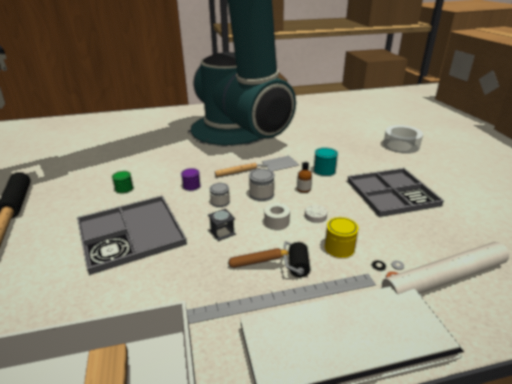

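The top view shows the mount tray (132,194), proof tray (388,187), cap (220,174), tape (258,173), tester (309,168), bottle (214,219), large tin (261,221), small tin (305,218) and roller (258,115)-(305,127). The scene view agrees. Next I need enlarged crops for measuring.

```bash
cat > h.py <<'E'
from plant import *
import numpy as np, cv2
def ray(m,uv,z):
    """cast pixel onto plane height z"""
    C=-m["R"].T@m["t"]; d=m["R"].T@np.linalg.inv(m["mtx"])@np.array([uv[0],uv[1],1.])
    return (C+d*(z-C[2])/d[2])
def proj(m,X):
    p=m["mtx"]@(m["R"]@np.array(X)+m["t"]); return p[:2]/p[2]
E
python3 - <<'E'
from h import *
im=cv2.imread("pics/top0.png")
a=cv2.resize(im[95:245,190:330],None,fx=4,fy=4,interpolation=cv2.INTER_CUBIC); cv2.imwrite("pics/c1.png",a)
m=camera_model("top")
for n,uv,z in [("mount",(132,194),.018),("proof",(388,187),.018),("cap",(220,174),.016),("tape",(258.5,173),.036),("tester",(309,168),.045),("bottle",(214,219),.04),("large",(261,220),.058),("small",(305,217),.042),("rollerhead",(258,115),.03),("tail",(305,127),.02)]: print(n,ray(m,uv,z).round(3))
# trays: dark grey mask
g=cv2.cvtColor(im,cv2.COLOR_BGR2GRAY)
for n,(x0,x1,y0,y1),s in [("mount",(85,180,145,240),.168),("proof",(330,450,130,240),0)]:
    k=(g[y0:y1,x0:x1]<125).astype(np.uint8); k=cv2.morphologyEx(k,cv2.MORPH_CLOSE,np.ones((5,5)))
    c=max(cv2.findContours(k,0,1)[0],key=cv2.contourArea)
    b=cv2.boxPoints(cv2.minAreaRect(c))+[x0,y0]
    P=np.array([ray(m,p,.012)[:2] for p in b]); e=np.roll(P,-1,0)-P
    print(n,b.round(1).tolist(),"\n",P.round(4).tolist(),"c",P.mean(0).round(4),"L",np.hypot(*e.T).round(3),"ang",np.degrees(np.arctan2(e[:,1],e[:,0])).round(1))
E
```

```text
mount [0.504 0.315 0.018]
proof [ 0.513 -0.314  0.018]
cap [0.552 0.099 0.016]
tape [0.548 0.003 0.036]
tester [ 0.557 -0.118  0.045]
bottle [0.437 0.11  0.04 ]
large [ 0.432 -0.001  0.058]
small [ 0.439 -0.105  0.042]
rollerhead [0.698 0.003 0.03 ]
tail [ 0.669 -0.115  0.02 ]
mount [[95.0, 158.0], [167.0, 158.0], [167.0, 228.0], [95.0, 228.0]] 
 [[0.5982, 0.4141], [0.5956, 0.2325], [0.4199, 0.228], [0.4221, 0.4041]] c [0.5089 0.3197] L [0.182 0.176 0.176 0.176] ang [ -90.8 -178.5   89.3    3.2]
proof [[337.1, 160.6], [417.8, 139.0], [437.9, 214.2], [357.1, 235.8]] 
 [[0.5827, -0.1934], [0.6354, -0.3986], [0.4449, -0.4318], [0.3952, -0.233]] c [ 0.5145 -0.3142] L [0.212 0.193 0.205 0.192] ang [ -75.6 -170.1  104.    11.9]
```

View pics/c1.png

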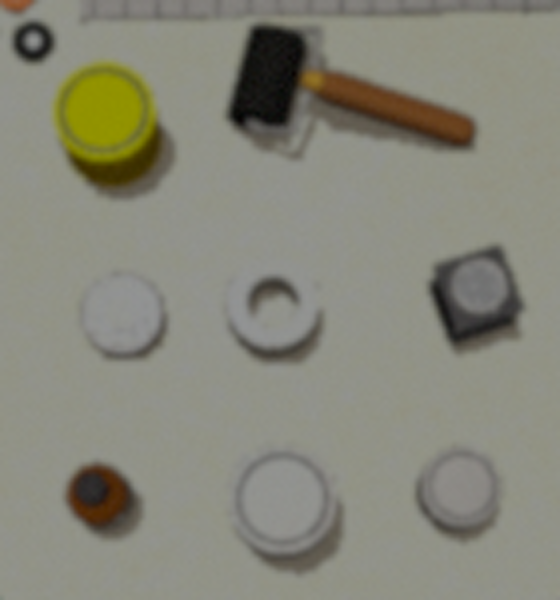

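Crop shows cap (123,314), tape (273,307), tester (477,295) turned about 15°, bottle (97,495), large tin (283,500), small tin (460,490), roller head at (270,75) and tail at (460,130). I'll lift to look at the proof tray through the wrist camera.

Request:
{"api": "carry_out", "payload": {"increments": [[28,-20,-18,0],[28,-20,-18,0],[28,-20,-18,0],[28,-20,-18,0],[28,-20,-18,0],[28,-20,-18,0],[28,-20,-18,0],[28,-20,-18,0],[28,-20,-18,0],[28,-20,-18,0],[0,0,0,0],[0,0,0,0]], "grip": 1, "force": 20}}

```text
t: 1.3
eef_pos: [0.4489, -0.3202, 0.3986]
ee_rot: [3.073, 0.654, -0.0]
force: [-0.1, 0.5, -0.7]
finger_gap: 0.0927
gripper_force: 0.0
```

```bash
python3 - <<'E'
from h import *
m=camera_model("wrist"); im=read_camera("wrist"); cv2.imwrite("pics/w1.png",im[:,:,::-1])
import pickle; pickle.dump(m,open("w1.pkl","wb"))
s=state(); print(s["t"],s["eef_pos"],s["ee_rot"],s["joint_positions"].round(2)); print("cam",-m["R"].T@m["t"],"fwd",m["R"][2])
E
```

```text
1.35 [ 0.44850716 -0.32075283  0.39795172] [-3.07277037e+00 -6.51876223e-01  1.07938161e-03] [-0.67 -0.14  1.41 -0.    1.88  0.49]
cam [ 0.52598037 -0.28446307  0.56424614] fwd [-0.27597621 -0.12305174 -0.95325516]
```

View pics/w1.png

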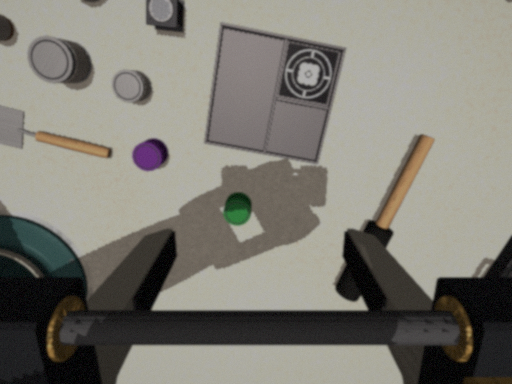

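Wrist view: proof tray corners near (222,24), (345,46), (317,162), (206,143), plate at (308,72); tins at (57,60), (130,86). I measure the tray, then shift for the central stock.

```bash
cat >> h.py <<'E'
def tray(m,g,win,zz=.018,th=120,show=True):
    x0,x1,y0,y1=win
    k=(cv2.GaussianBlur(g,(3,3),0)[y0:y1,x0:x1]<th).astype(np.uint8); k=cv2.morphologyEx(k,cv2.MORPH_CLOSE,np.ones((7,7)))
    c=max(cv2.findContours(k,0,1)[0],key=cv2.contourArea)
    h=cv2.convexHull(c); e=.02*cv2.arcLength(h,True); b=cv2.approxPolyDP(h,e,True)[:,0]+[x0,y0]
    P=np.array([ray(m,p,zz)[:2] for p in b]); e=np.roll(P,-1,0)-P
    print(b.tolist(),P.round(4).tolist(),"c",P.mean(0).round(4),"L",np.hypot(*e.T).round(3),"ang",np.degrees(np.arctan2(e[:,1],e[:,0])).round(1))
E
python3 - <<'E'
from h import *
import pickle
m=pickle.load(open("w1.pkl","rb")); g=cv2.imread("pics/w1.png",0)
print(g[90,190:225:3],g[40:60,300][::4],g[5,250])
for th in (100,125,140): tray(m,g,(195,360,10,170),.018,th)
E
```

```text
[170 172 171 170 172 174 169 127  77 125 126 126] [ 99  69  43 131  47] 168
[[222, 25], [343, 49], [316, 161], [206, 141]] [[0.5799, -0.1991], [0.6245, -0.3806], [0.4515, -0.4225], [0.4074, -0.2405]] c [ 0.5158 -0.3107] L [0.187 0.178 0.187 0.177] ang [ -76.2 -166.4  103.6   13.5]
[[221, 24], [344, 48], [325, 169], [223, 169], [205, 142]] [[0.5805, -0.1972], [0.6264, -0.3813], [0.4454, -0.4429], [0.3746, -0.2843], [0.4051, -0.2396]] c [ 0.4864 -0.3091] L [0.19  0.191 0.174 0.054 0.18 ] ang [ -76.  -161.2  114.1   55.6   13.6]
[[220, 23], [345, 48], [326, 169], [222, 169], [204, 142]] [[0.5812, -0.1953], [0.627, -0.3827], [0.4461, -0.4444], [0.3739, -0.2828], [0.4045, -0.2381]] c [ 0.4865 -0.3087] L [0.193 0.191 0.177 0.054 0.182] ang [ -76.3 -161.2  114.1   55.6   13.6]
```

Request:
{"api": "carry_out", "payload": {"increments": [[10,-30,0,0],[10,-30,0,0],[10,-30,0,0],[10,-30,0,0],[10,-30,0,0],[10,-30,0,0],[10,-30,0,0],[10,-30,0,0],[0,0,0,0],[0,0,0,0]]}}

```text
t: 2.35
eef_pos: [0.4243, -0.0692, 0.398]
ee_rot: [-3.073, -0.652, 0.001]
force: [0.1, -0.8, 0.2]
finger_gap: 0.0929
gripper_force: 0.0
```

```bash
python3 - <<'E'
from h import *
m=camera_model("wrist"); im=read_camera("wrist"); cv2.imwrite("pics/w2.png",im[:,:,::-1])
import pickle; pickle.dump(m,open("w2.pkl","wb"))
s=state(); print(s["t"],s["eef_pos"],s["ee_rot"],s["joint_positions"].round(2))
E
```

```text
2.4 [ 0.42437136 -0.06959092  0.39798778] [-3.07337100e+00 -6.50502419e-01  1.54048081e-03] [-0.22 -0.4   1.62 -0.    1.93  0.93]
```

View pics/w2.png

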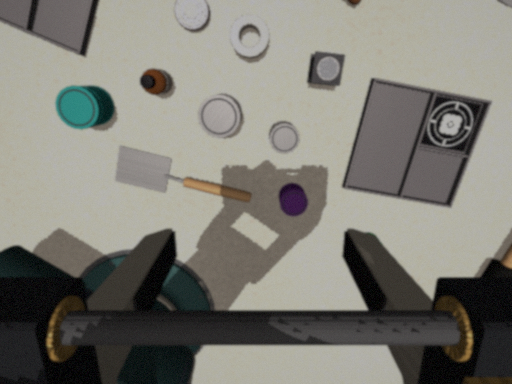

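Wrist view 2: cap (192,12), tape (250,38), tester (326,70), bottle (155,82), large tin (220,115), small tin (284,137), proof tray right, mount tray corner at (85,50). Next I get circle centres by Hough on the enlarged crop.

```bash
cat >> h.py <<'E'
def circ(m,g,uv,r,z,half=34,k=4):
    """Hough circle near uv with real radius r at height z; returns world xy"""
    x0,y0=max(0,int(uv[0])-half),max(0,int(uv[1])-half)
    a=cv2.resize(g[y0:y0+2*half,x0:x0+2*half],None,fx=k,fy=k,interpolation=cv2.INTER_CUBIC)
    X=ray(m,uv,z); rp=np.linalg.norm(proj(m,X+[0,r,0])-proj(m,X))*k
    c=cv2.HoughCircles(cv2.GaussianBlur(a,(5,5),0),cv2.HOUGH_GRADIENT,1,200,param1=80,param2=8,minRadius=int(rp*.9),maxRadius=int(rp*1.12))
    if c is None: print("none"); return None
    u,v,R=c[0,0]; p=((u+.5)/k-.5+x0,(v+.5)/k-.5+y0); W=ray(m,p,z)
    print("px",np.round(p,1),"r/exp",round(R/rp,2),"W",W.round(4)); return W
E
python3 - <<'E'
from h import *
import pickle
m=pickle.load(open("w2.pkl","rb")); I=cv2.imread("pics/w2.png"); g=cv2.cvtColor(I,cv2.COLOR_BGR2GRAY)
t=camera_model("top"); T=cv2.imread("pics/top0.png",0)
for n,a,b,r,z in [("large",(219,113),(261,219),.032,.058),("small",(283,135),(305,217),.024,.042),("tape",(250,37),(258.5,172),.029,.036)]:
    print(n); circ(m,g,a,r,z); circ(t,T,b,r,z)
tray(m,g,(335,500,70,215),.018,110)
a=cv2.resize(I[0:165,180:370],None,fx=4,fy=3.6,interpolation=cv2.INTER_CUBIC)
cv2.imwrite("pics/c2.png",cv2.resize(I[35:105,290:360],None,fx=8,fy=8,interpolation=cv2.INTER_CUBIC))
E
```

```text
large
px [217.  117.5] r/exp 0.92 W [0.4312 0.005  0.058 ]
px [262.2 224. ] r/exp 0.94 W [ 0.4225 -0.0039  0.058 ]
small
px [283.  136.8] r/exp 1.05 W [ 0.4436 -0.1     0.042 ]
px [302.5 217.5] r/exp 0.9 W [ 0.4381 -0.0993  0.042 ]
tape
px [248.8  37.2] r/exp 0.93 W [0.5542 0.0071 0.036 ]
px [258.  170.5] r/exp 0.93 W [0.5547 0.0044 0.036 ]
[[489, 102], [449, 206], [343, 187], [371, 79]] [[0.6252, -0.3802], [0.4496, -0.4222], [0.4046, -0.2349], [0.5789, -0.1904]] c [ 0.5146 -0.3069] L [0.181 0.193 0.18  0.195] ang [-166.6  103.5   14.3  -76.3]
```

View pics/c2.png

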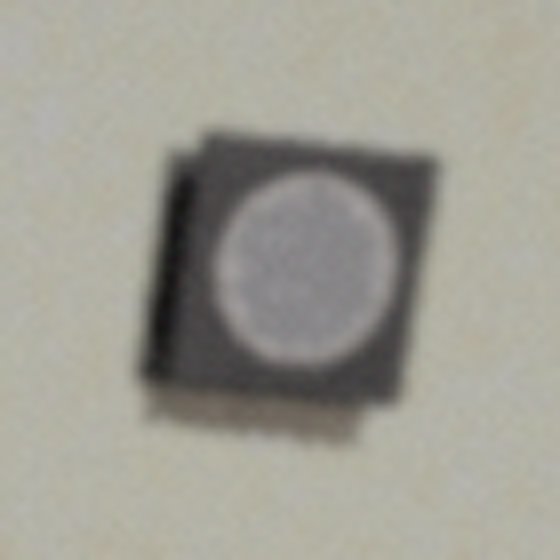

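Tester crop: lens centre at (305,268), plate corners (205,135), (438,160), (400,400); a dark recessed opening on the left side suggests the open sides are left and right. The Hough circles are noisy, so I'll use a saturation mask with silhouette centroids.

```bash
cat >> h.py <<'E'
def blob(m,I,uv,zc,half=30,th=None):
    """grey object silhouette on beige bench (Lab b); centroid cast at height zc"""
    x0,y0=max(0,int(uv[0])-half),max(0,int(uv[1])-half)
    b=cv2.GaussianBlur(cv2.cvtColor(I,cv2.COLOR_BGR2LAB)[:,:,2],(3,3),0)[y0:y0+2*half,x0:x0+2*half]
    t,k=cv2.threshold(b,0,1,cv2.THRESH_BINARY_INV+cv2.THRESH_OTSU)
    n,l,st,c=cv2.connectedComponentsWithStats(k)
    i=max(range(1,n),key=lambda i:st[i,4]-15*np.hypot(*(c[i]+[x0,y0]-uv)))
    cn=max(cv2.findContours((l==i).astype(np.uint8),0,1)[0],key=cv2.contourArea)
    M=cv2.moments(cv2.convexHull(cn)); p=np.array([M["m10"]/M["m00"]+x0,M["m01"]/M["m00"]+y0]); W=ray(m,p,zc)
    s=np.linalg.norm(proj(m,W+[0,.01,0])-proj(m,W))/10
    print("px",p.round(1),"wh mm",(st[i,2:4]/s).round(0),"eqdia",round(2*np.sqrt(M["m00"]/np.pi)/s,1),"W",W.round(4)); return W
E
python3 - <<'E'
from h import *
import pickle
m=pickle.load(open("w2.pkl","rb")); I=cv2.imread("pics/w2.png"); S=cv2.imread("pics/scene0.png")
t=camera_model("top"); T=cv2.imread("pics/top0.png")
for n,a,b,z in [("large",(220,115),(261,221),.029),("small",(284,137),(305,218),.021),("tape",(250,37),(258.5,173),.018),("tester",(326,70),(309,168),.022),("cap",(192,14),(220,174),.008)]:
    print(n); blob(m,I,a,z); blob(t,T,b,z)
p=np.array([[205,135],[438,160],[400,400]])/8+[290-.44,35-.44]
P=np.array([ray(m,q,.045) for q in p]); print(P.round(4),"c",((P[0]+P[2])/2).round(4)); e=np.diff(P,axis=0)
print(np.hypot(e[:,0],e[:,1]),np.degrees(np.arctan2(e[:,1],e[:,0])), "lens",ray(m,np.array([305,268])/8+[289.56,34.56],.048))
c1=cv2.resize(S[200:245,200:245],None,fx=9,fy=9,interpolation=cv2.INTER_CUBIC)
c2=cv2.resize(T[98:143,238:318],None,fx=5,fy=5,interpolation=cv2.INTER_CUBIC)
o=np.zeros((640,405,3),np.uint8);o[:405]=c1;o[405:630,:400]=c2; cv2.imwrite("pics/c3.png",o[:600])
E
```

```text
large
px [220.2 113.9] wh mm [68. 78.] eqdia 70.3 W [0.4344 0.0046 0.029 ]
px [260.5 219. ] wh mm [70. 70.] eqdia 69.5 W [ 0.4373 -0.      0.029 ]
small
px [282.5 136.8] wh mm [54. 54.] eqdia 53.0 W [ 0.4409 -0.1019  0.021 ]
px [330.5 246.1] wh mm [24.  7.] eqdia 9.9 W [ 0.3709 -0.1661  0.021 ]
tape
px [245.7  28.9] wh mm [79. 73.] eqdia 74.8 W [0.5646 0.0173 0.018 ]
px [255.2 162.9] wh mm [142. 112.] eqdia 129.1 W [0.5781 0.0112 0.018 ]
tester
px [325.5  68. ] wh mm [58. 53.] eqdia 56.2 W [ 0.5638 -0.1172  0.022 ]
px [308.3 168. ] wh mm [54. 57.] eqdia 52.1 W [ 0.5623 -0.1197  0.022 ]
cap
px [192.4  13.3] wh mm [56. 45.] eqdia 49.4 W [0.5527 0.1001 0.008 ]
px [220.1 172.8] wh mm [53. 53.] eqdia 51.3 W [0.5565 0.0993 0.008 ]
[[ 0.5752 -0.0894  0.045 ]
 [ 0.5887 -0.1302  0.045 ]
 [ 0.549  -0.1436  0.045 ]] c [ 0.5621 -0.1165  0.045 ]
[0.04290682 0.04192107] [ -71.65246371 -161.27650103] lens [ 0.56207582 -0.11612408  0.048     ]
```

View pics/c3.png

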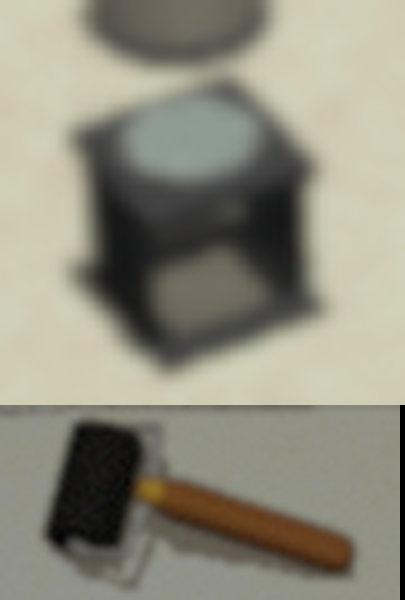

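Scene crop: the tester's right face (azimuth about 18°) is open, so the cheeks face 108°/-72°. The crop also shows the roller handle running from (150,490) to (345,555).

First the large tin at (0.434, 0.001).

Request:
{"api": "carry_out", "payload": {"increments": [[9.5,-15,0,0],[9.5,-15,0,0],[9.5,-15,-30,0],[9,-15.5,-40,0],[0,0,45,0],[0,0,45,0],[0,0,45,0],[0,0,45,0],[0,0,40,0],[0,0,40,0],[0,0,30,0]]}}

```text
t: 3.5
eef_pos: [0.4335, 0.0004, 0.1755]
ee_rot: [-3.073, -0.648, 0.004]
force: [0.7, -0.1, 0.3]
finger_gap: 0.0929
gripper_force: 0.0
```

```bash
python3 - <<'E'
from h import *
m=camera_model("wrist"); im=read_camera("wrist"); cv2.imwrite("pics/w3.png",im[:,:,::-1])
s=state(); print(s["t"],s["eef_pos"],s["ee_rot"],s["joint_positions"].round(2))
E
```

```text
3.55 [0.43225915 0.00053503 0.17126504] [-3.07224373 -0.64819727  0.01128162] [-0.06 -0.42  1.99 -0.    1.57  1.1 ]
```

View pics/w3.png

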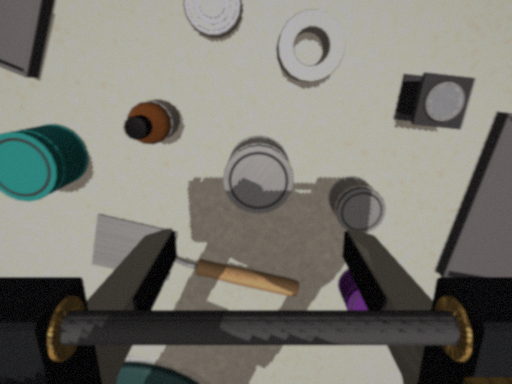

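Close wrist view: large tin lid (258,178), small tin lid (359,208), tape (311,45), tester lens (445,101). I measure again from this nearer view.

```bash
python3 - <<'E'
from h import *
m=camera_model("wrist"); I=cv2.imread("pics/w3.png"); g=cv2.cvtColor(I,cv2.COLOR_BGR2GRAY)
import pickle; pickle.dump(m,open("w3.pkl","wb"))
for n,a,z in [("large",(258,178),.058),("small",(359,208),.042),("tape",(311,45),.036),("lens",(445,101),.048),("hole",(311,47),.036),("cap",(213,12),.016)]:
    print(n,ray(m,a,z).round(4))
circ(m,g,(258,178),.032,.058,48); circ(m,g,(359,208),.024,.042,36);circ(m,g,(311,45),.029,.036,45)
s=state();print(s["eef_pos"],s["ee_rot"],s["t"])
E
```

```text
large [0.4362 0.0053 0.058 ]
small [ 0.4437 -0.0966  0.042 ]
tape [0.5543 0.0091 0.036 ]
lens [ 0.5593 -0.1127  0.048 ]
hole [0.5529 0.0084 0.036 ]
cap [0.5464 0.097  0.016 ]
px [260.2 184. ] r/exp 0.91 W [0.4319 0.0012 0.058 ]
px [350.  199.8] r/exp 0.98 W [ 0.4476 -0.0847  0.042 ]
px [309.5  46.8] r/exp 0.96 W [0.5526 0.0096 0.036 ]
[0.43225915 0.00053503 0.17126504] [-3.07224373 -0.64819727  0.01128162] 3.55
```

Request:
{"api": "carry_out", "payload": {"increments": [[2,-1,30,0],[1,0,30,0],[0,0,30,0],[0,0,30,0],[0,0,20,0],[0,0,12,0],[0,0,0,0],[0,0,0,0]]}}

```text
t: 4.35
eef_pos: [0.437, 0.0035, 0.0277]
ee_rot: [3.073, 0.651, 0.001]
force: [0.7, -0.6, 0.8]
finger_gap: 0.093
gripper_force: 0.0
```

Request:
{"api": "carry_out", "payload": {"increments": [[0,0,0,0],[0,0,0,0],[0,0,0,0],[0,0,0,0],[0,0,0,0],[0,0,0,0],[0,0,0,0],[0,0,0,0]], "grip": -1, "force": 25}}

```text
t: 5.15
eef_pos: [0.4366, 0.0039, 0.0269]
ee_rot: [3.073, 0.652, 0.0]
force: [-1.2, -0.4, 5.4]
finger_gap: 0.0616
gripper_force: 25.0
```

Request:
{"api": "carry_out", "payload": {"increments": [[0,0,-5,0],[0,0,-10,0],[0,0,-20,0],[0,0,-30,0],[0,0,-30,0],[0,0,-20,0],[0,0,0,0],[0,0,0,0]]}}

```text
t: 5.95
eef_pos: [0.4363, 0.0039, 0.1412]
ee_rot: [-3.073, -0.652, -0.0]
force: [-0.7, 0.2, -2.7]
finger_gap: 0.0615
gripper_force: 25.0
```

```bash
python3 - <<'E'
from h import *
m=camera_model("wrist"); im=read_camera("wrist"); cv2.imwrite("pics/w4.png",im[:,:,::-1])
import pickle; pickle.dump(m,open("w4.pkl","wb"))
s=state(); print(s["t"],s["eef_pos"],s["ee_rot"],s["force"])
E
```

```text
6.0 [0.43598127 0.0039409  0.14050445] [-3.0729414e+00 -6.5143049e-01  1.9681791e-03] [-0.31873867 -0.65067096 -3.65614066]
```

View pics/w4.png

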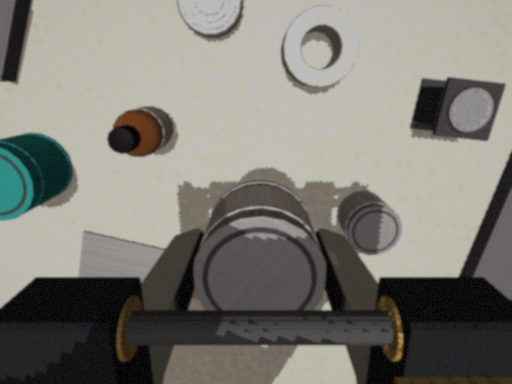

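The tin is held upright between the fingers, lid centre (261,262). I check its offset from the TCP and remeasure the other items from this still view.

```bash
cat >> h.py <<'E'
def go(x,y,psi=None,z=None,zt=None):
    """tool-frame increments from current pose to world x,y,z, psi=azimuth of tool y (deg)"""
    from scipy.spatial.transform import Rotation as Ro
    s=state(); R=Ro.from_rotvec(s["ee_rot"]).as_matrix(); p=s["eef_pos"]
    d=np.array([x,y,p[2] if z is None else z])-p; c=np.degrees(np.arctan2(R[1,1],R[0,1]))
    print("t",round(s["t"],2),"tcp",p.round(4),"psi",round(c,1),"| tool shift mm",(R.T@d*1000).round(1),"yaw",None if psi is None else round((c-psi+90)%180-90,1))
E
python3 - <<'E'
from h import *
import pickle
m=pickle.load(open("w4.pkl","rb"))
p=state()["eef_pos"]
print("tin",ray(m,(261,262),.171).round(4))
for n,a,z in [("small",(374,229),.042),("tape",(319,46),.036),("lens",(471,109),.048),("cap",(210,8),.016)]: print(n,ray(m,a,z).round(4))
E=[(446,78),(504,83),(493,140)]; P=np.array([ray(m,a,.045) for a in E]); e=np.diff(P,axis=0); print((P[0]+P[2])/2,np.hypot(*e[:,:2].T),np.degrees(np.arctan2(e[:,1],e[:,0])))
go(.4825,-.3683)
E
```

```text
tin [0.4417 0.0068 0.171 ]
small [ 0.4436 -0.1013  0.042 ]
tape [0.5567 0.0094 0.036 ]
lens [ 0.5624 -0.1155  0.048 ]
cap [0.5496 0.0982 0.016 ]
[ 0.56214071 -0.11708218  0.045     ] [0.04452629 0.04313629] [ -70.62133317 -154.79941733]
t 6.0 tcp [0.436  0.0039 0.1405] psi -66.1 | tool shift mm [-1.085e+02  3.591e+02 -1.000e-01] yaw None
```

Request:
{"api": "carry_out", "payload": {"increments": [[-6,18,0,0],[-11,35,0,0],[-11,36,0,0],[-11,36,0,0],[-11,36,0,0],[-11,36,0,0],[-11,36,0,0],[-11,36,0,0],[-11,36,0,0],[-11,36,0,0],[-7,18,0,0],[0,0,0,0],[0,0,0,0],[0,0,0,0]]}}

```text
t: 7.4
eef_pos: [0.4796, -0.3686, 0.1411]
ee_rot: [-3.072, -0.652, 0.001]
force: [0.2, -0.2, -2.6]
finger_gap: 0.0618
gripper_force: 25.0
```

```bash
python3 - <<'E'
from h import *
m=camera_model("wrist"); im=read_camera("wrist"); cv2.imwrite("pics/w5.png",im[:,:,::-1])
import pickle; pickle.dump(m,open("w5.pkl","wb"))
go(.479,-.370,z=.0325)
E
```

```text
t 7.45 tcp [ 0.4798 -0.3686  0.1414] psi -66.0 | tool shift mm [ -1.2   1.  108.9] yaw None
```

View pics/w5.png

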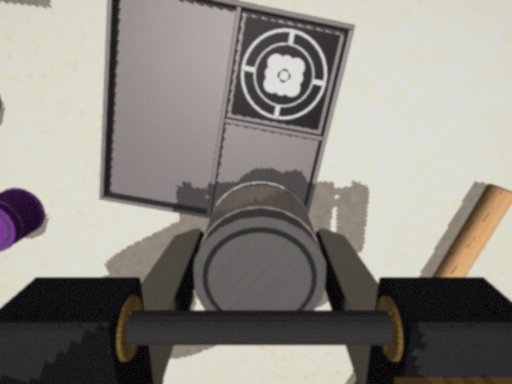

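View over the tray: seal centre (285,76), partition junction (224,120), corners (101,198) and (353,27). I check the tray pose from these.

```bash
python3 - <<'E'
from h import *
import pickle
m=pickle.load(open("w5.pkl","rb"))
px=[(285,76),(224,120),(327,137),(101,198),(353,26)]; L=np.array([(.0455,-.05),(0,-.0045),(0,-.0955),(-.093,.0975),(.093,-.0975)]); z=[.008,.018,.018,.018,.018]
W=np.array([ray(m,p,q)[:2] for p,q in zip(px,z)])
A,_=cv2.estimateAffinePartial2D(L*1000,W*1000); print(A.round(3),np.hypot(A[0,0],A[1,0]),np.degrees(np.arctan2(A[1,0],A[0,0])))
print((W*1000-(L*1000@A[:,:2].T+A[:,2])).round(1)); print("bay",A[:,:2]@[-45.5,-50]+A[:,2],"long",A[:,:2]@[0,45.5]+A[:,2])
E
```

```text
[[ 9.56000e-01 -2.33000e-01  5.16449e+02]
 [ 2.33000e-01  9.56000e-01 -3.12464e+02]] 0.9837386900687608 13.700166322638395
[[-0.1 -0.6]
 [-0.3 -0.4]
 [ 1.6 -1.1]
 [ 0.1  1. ]
 [-1.2  1.1]]
bay [ 484.61163924 -370.85225379] long [ 505.84774543 -268.97712178]
```

Request:
{"api": "carry_out", "payload": {"increments": [[0,1,25,0],[0,1,25,0],[0,0,22,0],[0,0,16,0],[0,0,8,0],[0,0,6,0],[0,0,4,0],[0,0,2,0],[0,0,0,0],[0,0,0,0]]}}

```text
t: 8.45
eef_pos: [0.4807, -0.3717, 0.0341]
ee_rot: [3.073, 0.651, 0.001]
force: [-0.2, 0.6, -2.2]
finger_gap: 0.0616
gripper_force: 25.0
```

Request:
{"api": "carry_out", "payload": {"increments": [[0,0,1.5,0],[0,0,1.5,0],[0,0,0,0],[0,0,0,0]]}}

```text
t: 8.85
eef_pos: [0.4807, -0.3716, 0.0309]
ee_rot: [3.073, 0.651, 0.0]
force: [-0.2, 0.3, 2.3]
finger_gap: 0.0616
gripper_force: 25.0
```

Request:
{"api": "carry_out", "payload": {"increments": [[0,0,0,0],[0,0,0,0],[0,0,0,0],[0,0,0,0],[0,0,-10,0],[0,0,-20,0],[0,0,-30,0],[0,0,-30,0],[0,0,-30,0],[0,0,0,0]], "grip": 1}}

```text
t: 9.85
eef_pos: [0.4818, -0.3725, 0.1562]
ee_rot: [3.068, 0.65, 0.006]
force: [0.6, -0.4, 0.7]
finger_gap: 0.0933
gripper_force: 0.0
```

```bash
python3 - <<'E'
from h import *
m=camera_model("top"); I=cv2.imread("pics/top0.png"); hsv=cv2.cvtColor(I,cv2.COLOR_BGR2HSV)
# roller handle: orange-brown; rubber: black
h=hsv[98:145,238:318]; k=((h[:,:,0]<20)&(h[:,:,1]>110)).astype(np.uint8)
p=cv2.findNonZero(k)[:,0].astype(float)+[238,98]
b=(h[:,:,2]<55).astype(np.uint8); b=cv2.morphologyEx(b,cv2.MORPH_OPEN,np.ones((3,3)))
c=max(cv2.findContours(b,0,1)[0],key=cv2.contourArea); r=cv2.minAreaRect(c); print("rubber",r,len(p))
mu=p.mean(0); d=np.linalg.svd(p-mu)[2][0]; d*=np.sign(-d[0]); s=(p-mu)@d; A=mu+d*s.min(); B=mu+d*s.max(); print("tail,head px",A,B)
t=ray(m,A,.011); q=ray(m,B,.034); rb=ray(m,np.array(r[0])+[238,98],.03)
print("tail",t,"front",q,"rub",rb,"len",np.linalg.norm((q-t)[:2]),"ang",np.degrees(np.arctan2(*(q-t)[1::-1])),np.degrees(np.arctan2(*(rb-t)[1::-1])),np.linalg.norm((rb-t)[:2]))
go(.441,-.101)
E
```

```text
rubber ((18.73529624938965, 16.058822631835938), (14.067066192626953, 24.98116683959961), 14.03624439239502) 296
tail,head px [307.30088258 128.09759602] [262.90198496 113.29396572]
tail [ 0.66873152 -0.12215478  0.011     ] front [ 0.70127251 -0.00979446  0.034     ] rub [0.70101903 0.00564204 0.03      ] len 0.11697759707448202 ang 73.84830541075448 75.82109666847447 0.13181241152456172
t 9.85 tcp [ 0.4818 -0.3725  0.1562] psi -66.1 | tool shift mm [  72.9 -264.6   -1.4] yaw None
```

Roller pose from colour masks: tail (0.669,-0.122), axis at 75.5°. Next I move over it and turn.

Request:
{"api": "carry_out", "payload": {"increments": [[18,-12,-10,0],[36,-24,-10,0],[36,-24,-10,0],[36,-24,-10,0],[36,-24,0,0],[36,-24,0,0],[36,-24,0,0],[36,-24,0,0],[36,-25,0,0],[18,-12,0,0],[0,0,0,-7.4],[0,0,0,-7.4],[0,0,0,-7.4],[0,0,0,-7.4],[0,0,0,-7.4],[0,0,0,-7.4],[0,0,0,-7.1],[0,0,0,0],[0,0,0,0],[0,0,0,0]]}}

```text
t: 11.85
eef_pos: [0.6886, -0.0419, 0.1906]
ee_rot: [-2.488, -1.918, 0.0]
force: [0.8, 0.4, 0.8]
finger_gap: 0.0931
gripper_force: 0.0
```

```bash
python3 - <<'E'
from h import *
m=camera_model("wrist"); im=read_camera("wrist"); cv2.imwrite("pics/w6.png",im[:,:,::-1])
import pickle; pickle.dump(m,open("w6.pkl","wb"))
go(.689,-.043,-14.5)
E
```

```text
t 11.9 tcp [ 0.6886 -0.0418  0.1907] psi -14.7 | tool shift mm [-1.   0.7  0. ] yaw -0.2
```

View pics/w6.png

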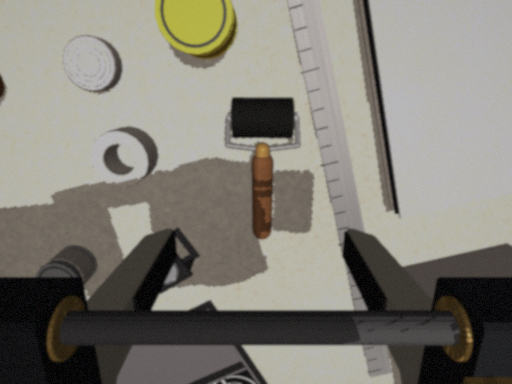

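Wrist view: roller rubber centre (263,118), handle from (262,150) to tail (262,237), aligned with the tool x axis.

```bash
python3 - <<'E'
from h import *
import pickle
m=pickle.load(open("w6.pkl","rb"))
t=ray(m,(262,237),.011);f=ray(m,(262.5,147),.034);r=ray(m,(263,114),.03);d=(r-t)[:2]
print(t,f,r,"ang",np.degrees(np.arctan2(d[1],d[0])),np.linalg.norm(d),np.linalg.norm((f-t)[:2]))
u=d/np.linalg.norm(d); O=((t[:2]+77e-3*u)+(r[:2]-60e-3*u))/2; print("origin",O,"grip",O+.005*u)
g=O+.005*u; go(g[0],g[1],np.degrees(np.arctan2(u[1],u[0]))-90,z=.016)
print("tape",ray(m,(121,157),.036),"cap",ray(m,(90,63),.016))
E
```

```text
[ 0.67023452 -0.1217814   0.011     ] [ 0.69781921 -0.01674711  0.034     ] [0.70620862 0.01356983 0.03      ] ang 75.11584457723418 0.14005031369432108 0.10859612238500979
origin [ 0.69040493 -0.04589099] grip [ 0.69168926 -0.04105875]
t 11.9 tcp [ 0.6886 -0.0418  0.1907] psi -14.7 | tool shift mm [  1.5   2.8 174.7] yaw 0.2
tape [0.56027104 0.0093906  0.036     ] cap [0.55669668 0.10131889 0.016     ]
```

Request:
{"api": "carry_out", "payload": {"increments": [[0,2,25,0],[0,0,35,0],[0,0,35,0],[0,0,30,0],[0,0,25,0],[0,0,15,0],[0,0,8,0],[0,0,5,0],[0,0,0,0],[0,0,0,0]], "grip": 0.2}}

```text
t: 12.9
eef_pos: [0.6911, -0.0422, 0.0138]
ee_rot: [2.484, 1.921, 0.002]
force: [0.1, -0.2, 0.4]
finger_gap: 0.0557
gripper_force: 0.0
```

Request:
{"api": "carry_out", "payload": {"increments": [[0,0,0,0],[0,0,0,0],[0,0,0,0],[0,0,0,0],[0,0,0,0],[0,0,0,0],[0,0,0,0]], "grip": -1, "force": 25}}

```text
t: 13.6
eef_pos: [0.6906, -0.0422, 0.0127]
ee_rot: [2.485, 1.922, 0.0]
force: [0.0, -0.8, 0.8]
finger_gap: 0.0214
gripper_force: 25.0
```

Request:
{"api": "carry_out", "payload": {"increments": [[0,0,-5,0],[0,0,-10,0],[0,0,-20,0],[0,0,-30,0],[0,0,-30,0],[-10,-5,-20,0],[-20,-9,-10,0],[-33,-15,0,0],[-33,-15,0,0],[-33,-15,0,0],[-33,-15,0,0],[-33,-15,0,0],[-33,-14,0,0],[-25,-10,0,0],[-10,-5,0,0],[0,0,0,0]]}}

```text
t: 15.2
eef_pos: [0.5093, -0.268, 0.1379]
ee_rot: [2.487, 1.92, 0.0]
force: [1.2, 0.4, -1.3]
finger_gap: 0.0218
gripper_force: 25.0
```

Request:
{"api": "carry_out", "payload": {"increments": [[0,0,0,3],[0,0,0,6],[0,0,0,7],[0,0,0,7],[0,0,0,7],[0,0,0,7],[0,0,0,7],[0,0,0,7],[0,0,0,6],[0,0,0,4.5],[0,0,0,0],[0,0,0,0]]}}

```text
t: 16.4
eef_pos: [0.5106, -0.2664, 0.1376]
ee_rot: [-3.118, -0.386, -0.0]
force: [0.5, 0.3, -0.9]
finger_gap: 0.0215
gripper_force: 25.0
```

```bash
python3 - <<'E'
from h import *
m=camera_model("wrist"); im=read_camera("wrist"); cv2.imwrite("pics/w7.png",im[:,:,::-1])
import pickle; pickle.dump(m,open("w7.pkl","wb"))
go(.510,-.266,-76.3,z=.018); s=state(); print(s["force"],s["finger_gap"])
E
```

```text
t 16.45 tcp [ 0.5105 -0.2665  0.1376] psi -75.9 | tool shift mm [ -0.4  -0.6 119.6] yaw 0.4
[-0.2456864  -0.02902393 -1.386441  ] 0.021401547720905002
```

View pics/w7.png

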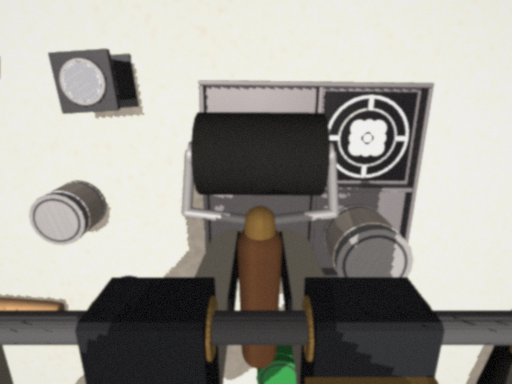

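The roller is held level over the long bay, aligned with the tray; large tin sits in its bay at (368,250). Lowering.

Request:
{"api": "carry_out", "payload": {"increments": [[0,0,20,0],[0,0,25,0],[0,0,25,0],[0,0,20,0],[0,0,12,0],[0,0,8,0],[0,0,5,0],[0,0,3,0],[0,0,0,0],[0,0,0,0]]}}

```text
t: 17.45
eef_pos: [0.5105, -0.2672, 0.0203]
ee_rot: [3.118, 0.381, 0.001]
force: [0.1, -0.5, -1.1]
finger_gap: 0.0212
gripper_force: 25.0
```

Request:
{"api": "carry_out", "payload": {"increments": [[0,0,1.5,0],[0,0,1.5,0],[0,0,0.5,0],[0,0,0,0],[0,0,0,0]]}}

```text
t: 17.95
eef_pos: [0.5105, -0.2672, 0.0166]
ee_rot: [3.118, 0.381, 0.001]
force: [-2.0, 0.6, 5.9]
finger_gap: 0.0214
gripper_force: 25.0
```

Request:
{"api": "carry_out", "payload": {"increments": [[0,0,0,0],[0,0,0,0],[0,0,0,0],[0,0,-8,0],[0,0,-20,0],[0,0,-30,0],[0,0,-30,0],[0,0,-30,0],[0,0,0,0]], "grip": -0.18}}

```text
t: 18.85
eef_pos: [0.5116, -0.2679, 0.1393]
ee_rot: [3.115, 0.381, 0.008]
force: [-0.1, 0.7, 0.4]
finger_gap: 0.0381
gripper_force: 0.0
```

```bash
python3 - <<'E'
from h import *
import pickle
m=pickle.load(open("w7.pkl","rb"))
print("small",ray(m,(59,220),.042).round(4),"lens",ray(m,(82,80),.048).round(4))
E_=[(49,53),(106,49),(118,107),(63,113)];P=np.array([ray(m,a,.045) for a in E_]);print(P.mean(0));e=np.diff(P,axis=0); print(np.hypot(*e[:,:2].T),np.degrees(np.arctan2(e[:,1],e[:,0])))
go(.442,-.101)
T=read_camera("top"); cv2.imwrite("pics/top1.png",T[:,:,::-1])
E
```

```text
small [ 0.4428 -0.1054  0.042 ] lens [ 0.5632 -0.1175  0.048 ]
[ 0.56229043 -0.1176009   0.045     ]
[0.04185778 0.04096789 0.04289561] [ -72.14447417 -161.04818281  110.1564945 ]
t 18.85 tcp [ 0.5116 -0.2679  0.1393] psi -76.1 | tool shift mm [ -27.4 -178.7   -0.9] yaw None
```

Request:
{"api": "carry_out", "payload": {"increments": [[-2,-15,0,0],[-5,-35,0,0],[-5,-35,0,0],[-5,-35,0,0],[-5,-35,0,0],[-5,-23,0,0],[0,0,20,0],[0,0,30,0],[0,0,30,0],[0,0,20,0],[0,0,12,0],[0,0,7,0],[0,0,0,0],[0,0,0,0]], "grip": 1}}

```text
t: 20.3
eef_pos: [0.4415, -0.1008, 0.0158]
ee_rot: [3.118, 0.381, 0.001]
force: [-0.2, -0.3, -0.5]
finger_gap: 0.0931
gripper_force: 0.0
```

Request:
{"api": "carry_out", "payload": {"increments": [[0,0,0,0],[0,0,0,0],[0,0,0,0],[0,0,0,0],[0,0,0,0],[0,0,0,0],[0,0,0,0],[0,0,0,0]], "grip": -1, "force": 20}}

```text
t: 21.1
eef_pos: [0.4412, -0.1009, 0.0152]
ee_rot: [3.118, 0.381, 0.0]
force: [-0.6, -1.3, 0.4]
finger_gap: 0.0454
gripper_force: 20.0
```

Request:
{"api": "carry_out", "payload": {"increments": [[0,0,0,0],[0,0,0,0],[0,0,-2,0],[0,0,-2,0],[0,0,0,0]], "grip": 0.3}}

```text
t: 21.6
eef_pos: [0.4413, -0.1008, 0.0195]
ee_rot: [3.118, 0.381, 0.001]
force: [-0.4, -0.8, 0.3]
finger_gap: 0.0603
gripper_force: 0.0
```

Request:
{"api": "carry_out", "payload": {"increments": [[0,0,0,0],[0,0,0,0],[0,0,0,0],[0,0,0,0],[0,0,0,0],[0,0,0,0]], "grip": -1, "force": 20}}

```text
t: 22.2
eef_pos: [0.4411, -0.1008, 0.0191]
ee_rot: [-3.118, -0.381, 0.0]
force: [-0.4, -0.2, 0.2]
finger_gap: 0.0455
gripper_force: 20.0
```

View pics/top1.png

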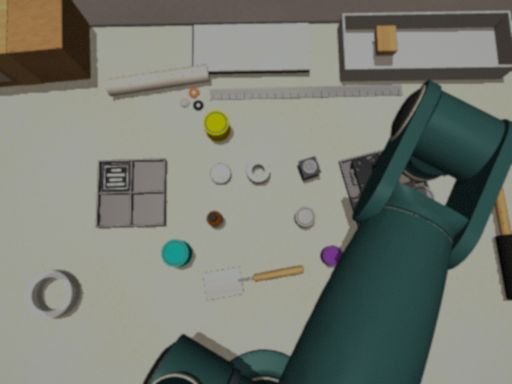

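```bash
python3 - <<'E'
from h import *
m=camera_model("top"); g=cv2.imread("pics/top0.png",0)
for th in (90,105): tray(m,g,(88,178,150,236),.018,th)
import pickle
m2=pickle.load(open("w2.pkl","rb")); print("w2 corner (-84,-84)?",ray(m2,(85,53),.018),"w2 edge",ray(m2,(98,2),.018))
E
```

```text
[[166, 161], [165, 225], [97, 226], [100, 161]] [[0.5863, 0.2334], [0.4267, 0.2316], [0.4264, 0.3971], [0.5887, 0.3986]] c [0.507  0.3152] L [0.16  0.165 0.162 0.165] ang [-179.4   90.1    0.5  -90.8]
[[166, 160], [164, 226], [96, 226], [99, 161]] [[0.5889, 0.2335], [0.4243, 0.234], [0.4265, 0.3995], [0.5888, 0.4011]] c [0.5071 0.317 ] L [0.165 0.166 0.162 0.168] ang [179.8  89.3   0.6 -90. ]
w2 corner (-84,-84)? [0.43353457 0.22905382 0.018     ] w2 edge [0.50938189 0.22974272 0.018     ]
```

Top view: both proof-tray items are hidden by the arm; the mount tray spans (97,159)-(166,227), the rest is unchanged. Carry the small tin over.

Request:
{"api": "carry_out", "payload": {"increments": [[0,0,-10,0],[0,0,-25,0],[0,0,-35,0],[0,0,-40,0],[0,0,-30,0],[6,-18,0,0],[12,-38,0,0],[12,-38,0,0],[12,-38,0,0],[12,-38,0,0],[12,-38,0,0],[12,-38,0,0],[12,-38,0,0],[12,-38,0,0],[12,-38,0,0],[12,-38,0,0],[10,-24,0,0],[0,0,0,0],[0,0,0,0]]}}

```text
t: 24.1
eef_pos: [0.4713, 0.3417, 0.1594]
ee_rot: [3.118, 0.383, -0.0]
force: [0.4, -0.5, -0.9]
finger_gap: 0.0453
gripper_force: 20.0
```

```bash
python3 - <<'E'
from h import *
m=camera_model("wrist"); im=read_camera("wrist"); cv2.imwrite("pics/w8.png",im[:,:,::-1])
import pickle; pickle.dump(m,open("w8.pkl","wb"))
go(.467,.356,z=.025);s=state(); print(s["force"],s["finger_gap"])
E
```

```text
t 24.15 tcp [0.4714 0.3411 0.1594] psi -76.1 | tool shift mm [ -0.7 -15.5 134.4] yaw None
[ 0.09045026 -0.82165459 -0.47623637] 0.045859424076515616
```

View pics/w8.png

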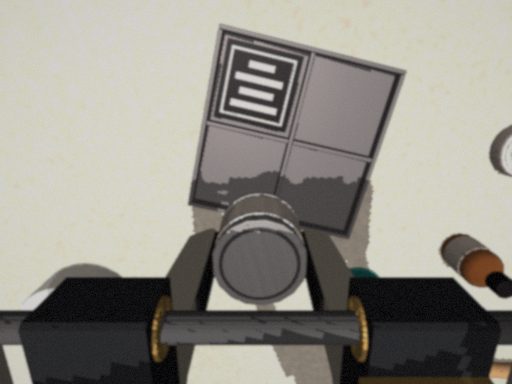

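Wrist view: mount tray corners (221,25), (405,71), (348,236), (190,204), partition cross (291,139), small tin held at (261,265).

```bash
python3 - <<'E'
from h import *
import pickle
m=pickle.load(open("w8.pkl","rb"))
px=[(259,82),(221,25),(405,71),(348,236),(190,204),(291,139)]; L=np.array([(41,41),(84,84),(84,-84),(-84,-84),(-84,84),(0,0)],float); z=[.008]+[.018]*5
W=np.array([ray(m,p,q)[:2] for p,q in zip(px,z)])*1000
A,_=cv2.estimateAffinePartial2D(L,W); print(A.round(3),np.hypot(A[0,0],A[1,0]),np.degrees(np.arctan2(A[1,0],A[0,0])))
print((W-(L@A[:,:2].T+A[:,2])).round(1)); B=np.array([(-41,41),(-41,-41),(41,-41)])@A[:,:2].T+A[:,2]; print(B.round(1))
print("tin",ray(m,(260,262),.1594-.0191+.042).round(4))
m=pickle.load(open("w6.pkl","rb")); print(ray(m,(121,157),.036))
b=B[0]/1000; go(b[0],b[1],z=.025)
E
```

```text
[[ 9.74000e-01 -2.20000e-02  5.11272e+02]
 [ 2.20000e-02  9.74000e-01  3.22675e+02]] 0.9742889555549982 1.2797471030737282
[[ 4.3  0.6]
 [-0.1 -0.1]
 [-0.4 -0.5]
 [ 0.1  0.6]
 [-1.1 -0.2]
 [ 1.5  0.3]]
[[470.4 361.7]
 [472.2 281.8]
 [552.1 283.6]]
tin [0.4729 0.343  0.1823]
[0.56027104 0.0093906  0.036     ]
t 24.15 tcp [0.4714 0.3411 0.1594] psi -76.1 | tool shift mm [  4.1 -20.3 134.4] yaw None
```

Request:
{"api": "carry_out", "payload": {"increments": [[0,-6,0,0],[1,-8,0,0],[0,-5,10,0],[0,0,25,0],[0,0,30,0],[0,0,30,0],[0,0,20,0],[0,0,10,0],[0,0,5,0],[0,0,3,0],[0,0,0,0],[0,0,0,0]]}}

```text
t: 25.35
eef_pos: [0.4683, 0.3605, 0.027]
ee_rot: [-3.118, -0.381, -0.002]
force: [-0.2, 0.1, 0.0]
finger_gap: 0.0455
gripper_force: 20.0
```

Request:
{"api": "carry_out", "payload": {"increments": [[0,0,1.5,0],[0,0,1.5,0],[0,0,0.8,0],[0,0,0,0],[0,0,0,0]]}}

```text
t: 25.85
eef_pos: [0.4681, 0.3603, 0.0231]
ee_rot: [-3.118, -0.381, -0.001]
force: [-2.0, -2.3, 6.1]
finger_gap: 0.0458
gripper_force: 20.0
```

Request:
{"api": "carry_out", "payload": {"increments": [[0,0,0,0],[0,0,0,0],[0,0,0,0],[0,0,-8,0],[0,0,-20,0],[0,0,-35,0],[0,0,-40,0],[0,0,-35,0],[0,20,0,0],[0,40,0,0],[0,40,0,0],[0,40,0,0],[0,40,0,0],[0,40,0,0],[0,40,0,0],[0,40,0,0],[0,40,0,0],[0,24,0,0],[0,0,0,0]], "grip": 0.3}}

```text
t: 27.75
eef_pos: [0.556, 0.0044, 0.1608]
ee_rot: [3.118, 0.377, 0.0]
force: [0.7, 0.3, 1.0]
finger_gap: 0.0604
gripper_force: 0.0
```

Request:
{"api": "carry_out", "payload": {"increments": [[0,0,0,-7.7],[0,0,0,-7.7],[0,0,0,-7.7],[0,0,0,-7.7],[0,0,0,-7.7],[0,0,0,-7.7],[0,0,0,0],[0,0,0,0]], "grip": 1}}

```text
t: 28.55
eef_pos: [0.5555, 0.0074, 0.1607]
ee_rot: [2.722, 1.569, 0.0]
force: [1.1, 0.6, -0.3]
finger_gap: 0.0935
gripper_force: 0.0
```

```bash
python3 - <<'E'
from h import *
m=camera_model("wrist"); im=read_camera("wrist")[:,:,::-1].copy(); cv2.imwrite("pics/w9.png",im)
go(.555,.007,-30,z=.019); g=cv2.cvtColor(im,cv2.COLOR_BGR2GRAY)
p=proj(m,[.555,.007,.036]); print(p); circ(m,g,p,.0155,.036,40); circ(m,g,p,.029,.036,60)
# hole: shadowed region / ring bright neutral mask
L=cv2.cvtColor(im,cv2.COLOR_BGR2LAB); x,y=int(p[0]),int(p[1]); print(L[y,x-60:x+61:8].tolist())
t=camera_model("top"); T=read_camera("top")[:,:,::-1]; cv2.imwrite("pics/top2.png",T)
circ(t,cv2.imread("pics/top2.png",0),proj(t,[.468,.36,.046]),.024,.046,20)
E
```

```text
t 28.6 tcp [0.5555 0.0073 0.1606] psi -30.1 | tool shift mm [ -0.6  -0.3 141.6] yaw -0.1
[259.95376342 182.65682651]
px [262.  167.5] r/exp 1.05 W [0.5637 0.0184 0.036 ]
px [261.2 172.2] r/exp 0.91 W [0.5609 0.0149 0.036 ]
[[114, 129, 134], [112, 130, 134], [108, 129, 135], [109, 129, 134], [114, 129, 135], [114, 129, 134], [50, 128, 133], [173, 127, 132], [176, 127, 132], [155, 126, 134], [155, 127, 132], [176, 127, 131], [110, 129, 135], [111, 129, 134], [109, 128, 135], [112, 130, 134]]
px [108.8 206.5] r/exp 1.1 W [0.4699 0.3603 0.046 ]
```

```bash
python3 - <<'E'
from h import *
m=camera_model("wrist"); im=cv2.imread("pics/w9.png"); s=cv2.resize(im,None,fx=.5,fy=.5)
L=cv2.cvtColor(im,cv2.COLOR_BGR2LAB)
for y in range(110,230,8): print(y,L[y,196:330:8,0].tolist())
blob(m,im,(260,175),.018,60)
E
```

```text
110 [173, 175, 175, 171, 133, 178, 178, 176, 178, 177, 176, 177, 176, 177, 178, 177, 178]
118 [175, 121, 112, 155, 174, 179, 176, 178, 176, 176, 178, 174, 174, 176, 176, 177, 173]
126 [174, 175, 176, 178, 177, 176, 176, 178, 174, 175, 175, 176, 178, 176, 181, 177, 178]
134 [174, 176, 176, 178, 176, 176, 177, 178, 178, 176, 177, 175, 179, 174, 176, 175, 176]
142 [177, 175, 176, 175, 179, 177, 176, 175, 176, 176, 176, 176, 177, 175, 178, 174, 178]
150 [175, 176, 178, 176, 178, 178, 107, 86, 114, 95, 81, 178, 176, 176, 176, 177, 173]
158 [177, 174, 177, 176, 176, 146, 176, 176, 180, 177, 176, 96, 175, 177, 176, 175, 175]
166 [176, 177, 175, 176, 176, 172, 176, 169, 178, 163, 176, 177, 178, 176, 176, 176, 176]
174 [177, 137, 112, 110, 110, 114, 109, 178, 177, 177, 111, 176, 160, 179, 177, 178, 176]
182 [109, 109, 109, 110, 110, 115, 88, 122, 173, 175, 59, 175, 147, 111, 109, 111, 112]
190 [107, 107, 104, 108, 108, 118, 116, 58, 58, 57, 103, 130, 110, 115, 114, 112, 110]
198 [108, 109, 107, 112, 113, 110, 113, 113, 137, 168, 173, 165, 110, 110, 107, 109, 110]
206 [109, 109, 112, 103, 118, 110, 109, 113, 113, 110, 148, 176, 116, 108, 116, 110, 110]
214 [106, 107, 109, 111, 108, 112, 108, 104, 108, 110, 116, 178, 113, 114, 109, 105, 111]
222 [114, 108, 109, 115, 113, 103, 108, 109, 109, 114, 110, 178, 109, 111, 120, 106, 110]
px [269.4 155.9] wh mm [102.  94.] eqdia 94.9 W [0.5734 0.0206 0.018 ]
```

The ring spans columns 236–284 and rows about 153–209, so its centre (260,181) matches the predicted (260,183). Descend and grip.

Request:
{"api": "carry_out", "payload": {"increments": [[0,0,25,0],[0,0,35,0],[0,0,35,0],[0,0,25,0],[0,0,12,0],[0,0,5,0],[0,0,3,0],[0,0,0,0],[0,0,0,0]]}}

```text
t: 29.55
eef_pos: [0.5561, 0.0069, 0.0214]
ee_rot: [2.718, 1.573, 0.002]
force: [1.4, -0.8, -0.1]
finger_gap: 0.093
gripper_force: 0.0
```

Request:
{"api": "carry_out", "payload": {"increments": [[0,0,0,0],[0,0,0,0],[0,0,0,0],[0,0,0,0],[0,0,0,0],[0,0,0,0],[0,0,0,0]], "grip": -1, "force": 20}}

```text
t: 30.25
eef_pos: [0.5556, 0.0069, 0.0204]
ee_rot: [2.719, 1.574, 0.0]
force: [1.2, 0.0, 1.2]
finger_gap: 0.0575
gripper_force: 20.0
```

Request:
{"api": "carry_out", "payload": {"increments": [[0,0,-8,0],[0,0,-25,0],[0,0,-35,0],[0,0,-40,0],[0,0,-30,0],[15,-9,0,0],[29,-17,0,0],[29,-17,0,0],[29,-17,0,0],[29,-17,0,0],[29,-17,0,0],[29,-18,0,0],[29,-18,0,0],[16,-11,0,0],[0,0,0,0],[0,0,0,0]]}}

```text
t: 31.85
eef_pos: [0.5498, 0.2797, 0.1584]
ee_rot: [2.718, 1.575, -0.001]
force: [0.0, 0.6, -0.3]
finger_gap: 0.0577
gripper_force: 20.0
```

```bash
python3 - <<'E'
from h import *
go(.5507,.2797,z=.0244);s=state(); print(s["force"],s["finger_gap"],s["gripper_force"])
E
```

```text
t 31.85 tcp [0.5498 0.2797 0.1584] psi -29.8 | tool shift mm [  0.6   0.8 134. ] yaw None
[ 0.02026561  0.62060529 -0.27324259] 0.05774243748148425 19.999916972592473
```

Request:
{"api": "carry_out", "payload": {"increments": [[0,1,20,0],[0,0,35,0],[0,0,35,0],[0,0,22,0],[0,0,10,0],[0,0,5,0],[0,0,3,0],[0,0,0,0],[0,0,1,0],[0,0,0,0]]}}

```text
t: 32.85
eef_pos: [0.5509, 0.2797, 0.028]
ee_rot: [2.719, 1.574, 0.001]
force: [0.7, 0.8, -0.6]
finger_gap: 0.0576
gripper_force: 20.0
```

Request:
{"api": "carry_out", "payload": {"increments": [[0,0,1.5,0],[0,0,1.5,0],[0,0,0.7,0],[0,0,0,0],[0,0,0,0]]}}

```text
t: 33.35
eef_pos: [0.5508, 0.2797, 0.0243]
ee_rot: [2.719, 1.574, 0.001]
force: [-3.7, -0.8, 7.2]
finger_gap: 0.0577
gripper_force: 20.0
```

Request:
{"api": "carry_out", "payload": {"increments": [[0,0,0,0],[0,0,0,0],[0,0,0,0],[0,0,-8,0],[0,0,-20,0],[0,0,-35,0],[0,0,-40,0],[0,0,-35,0],[-18,10,0,0],[-38,23,0,0],[-38,23,0,0],[-38,23,0,0],[-38,23,0,0],[-38,23,0,0],[-38,23,0,0],[-38,23,0,0],[-38,23,0,0],[-16,14,0,0],[0,0,0,0]], "grip": 0.55}}

```text
t: 35.25
eef_pos: [0.5628, -0.1196, 0.1621]
ee_rot: [2.721, 1.57, -0.0]
force: [0.3, 0.7, 0.5]
finger_gap: 0.0723
gripper_force: 0.0
```

Request:
{"api": "carry_out", "payload": {"increments": [[0,0,0,7],[0,0,0,7],[0,0,0,7],[0,0,0,7],[0,0,0,7],[0,0,0,7],[0,0,0,0],[0,0,0,0]]}}

```text
t: 36.05
eef_pos: [0.5628, -0.1165, 0.162]
ee_rot: [3.101, 0.502, 0.0]
force: [0.8, -0.3, -0.1]
finger_gap: 0.0723
gripper_force: 0.0
```

```bash
python3 - <<'E'
from h import *
m=camera_model("wrist"); im=read_camera("wrist")[:,:,::-1].copy(); cv2.imwrite("pics/w10.png",im)
go(.562,-.117,-71.7,z=.019)
p=proj(m,[.562,-.117,.048]); print(p)
g=cv2.cvtColor(im,cv2.COLOR_BGR2GRAY); circ(m,g,p,.0165,.048,36)
k=(cv2.GaussianBlur(g,(3,3),0)<85).astype(np.uint8)[80:232,180:340]; k=cv2.morphologyEx(k,cv2.MORPH_CLOSE,np.ones((25,25)))
c=max(cv2.findContours(k,0,1)[0],key=cv2.contourArea); r=cv2.minAreaRect(c); print(np.array(r[0])+[180,80],r[1:],cv2.contourArea(c),(cv2.boxPoints(r)+[180,80]).round())
E
```

```text
t 36.1 tcp [ 0.5628 -0.1166  0.1619] psi -71.6 | tool shift mm [-9.000e-01  1.000e-01  1.429e+02] yaw 0.1
[260.95446846 185.4385738 ]
px [260.5 186. ] r/exp 1.03 W [ 0.5614 -0.1168  0.048 ]
[261.  179.5] ((55.0, 48.0), 90.0) 2534.0 [[237. 152.]
 [285. 152.]
 [285. 207.]
 [237. 207.]]
```

The tester is centred and square to the tool (lens at (260,186), as predicted).

Request:
{"api": "carry_out", "payload": {"increments": [[0,0,25,0],[0,0,35,0],[0,0,35,0],[0,0,25,0],[0,0,12,0],[0,0,6,0],[0,0,4,0],[0,0,0,0],[0,0,0,0]]}}

```text
t: 37.0
eef_pos: [0.5633, -0.1173, 0.0207]
ee_rot: [3.102, 0.496, 0.002]
force: [0.5, -0.2, 0.4]
finger_gap: 0.0723
gripper_force: 0.0
```

Request:
{"api": "carry_out", "payload": {"increments": [[0,0,0,0],[0,0,0,0],[0,0,0,0],[0,0,0,0],[0,0,0,0],[0,0,0,0],[0,0,0,0]], "grip": -1, "force": 20}}

```text
t: 37.7
eef_pos: [0.5628, -0.1171, 0.0198]
ee_rot: [3.102, 0.495, 0.0]
force: [-0.6, -0.2, 2.3]
finger_gap: 0.044
gripper_force: 20.0
```

Request:
{"api": "carry_out", "payload": {"increments": [[0,0,-8,0],[0,0,-25,0],[0,0,-35,0],[0,0,-40,0],[0,0,-32,0],[2,-20,0,0],[4,-40,0,0],[4,-40,0,0],[3,-40,0,0],[3,-40,0,0],[3,-40,0,0],[3,-40,0,0],[3,-40,0,0],[3,-40,0,0],[3,-40,0,0],[3,-25,0,0],[0,0,0,0],[0,0,0,0]]}}

```text
t: 39.5
eef_pos: [0.4688, 0.2785, 0.1599]
ee_rot: [3.102, 0.497, -0.0]
force: [1.2, 0.1, -0.8]
finger_gap: 0.044
gripper_force: 20.0
```

```bash
python3 - <<'E'
from h import *
go(.469,.278,z=.0238);s=state(); print(s["force"],s["finger_gap"],s["gripper_force"])
E
```

```text
t 39.5 tcp [0.4688 0.2785 0.1599] psi -71.8 | tool shift mm [1.000e-01 5.000e-01 1.361e+02] yaw None
[ 1.23195085  0.05572392 -0.77600167] 0.04404696423866898 19.99992348253727
```

Request:
{"api": "carry_out", "payload": {"increments": [[0,0,20,0],[0,0,35,0],[0,0,35,0],[0,0,22,0],[0,0,10,0],[0,0,6,0],[0,0,4,0],[0,0,0,0],[0,0,0,0]]}}

```text
t: 40.4
eef_pos: [0.4694, 0.2785, 0.0286]
ee_rot: [-3.102, -0.495, -0.002]
force: [0.3, 0.2, -0.3]
finger_gap: 0.0435
gripper_force: 20.0
```

Request:
{"api": "carry_out", "payload": {"increments": [[0,0,1.5,0],[0,0,1.5,0],[0,0,0.7,0],[0,0,0,0],[0,0,0,0]]}}

```text
t: 40.9
eef_pos: [0.469, 0.2784, 0.024]
ee_rot: [3.102, 0.495, -0.0]
force: [0.3, -0.2, -0.8]
finger_gap: 0.0439
gripper_force: 20.0
```

Request:
{"api": "carry_out", "payload": {"increments": [[0,0,0.8,0],[0,0,0,0],[0,0,0,0]]}}

```text
t: 41.2
eef_pos: [0.4692, 0.2784, 0.0237]
ee_rot: [-3.102, -0.495, -0.001]
force: [-2.8, -0.8, 6.1]
finger_gap: 0.0437
gripper_force: 20.0
```

Request:
{"api": "carry_out", "payload": {"increments": [[0,0,0,0],[0,0,0,0],[0,0,0,0],[0,0,-8,0],[0,0,-20,0],[0,0,-35,0],[0,0,-40,0],[0,0,-40,0],[0,0,-40,0],[-16,29,0,0],[-16,29,0,0],[-16,29,0,0],[-16,29,0,0],[-16,29,0,0],[-16,29,0,0],[-16,29,0,0],[-16,29,0,0],[0,0,0,0],[0,0,0,0],[0,0,0,0]], "grip": 0.2}}

```text
t: 43.2
eef_pos: [0.4197, 0.0186, 0.2064]
ee_rot: [-3.102, -0.496, -0.0]
force: [-0.5, 0.6, -0.4]
finger_gap: 0.0559
gripper_force: 0.0
```

```bash
python3 - <<'E'
from h import *
T=read_camera("top")[:,:,::-1].copy(); cv2.imwrite("pics/top3.png",T); m=camera_model("top"); g=cv2.cvtColor(T,cv2.COLOR_BGR2GRAY); hsv=cv2.cvtColor(T,cv2.COLOR_BGR2HSV)
def fit(n,W,mask,zc,half=16):
    p=proj(m,W).round().astype(int); k=mask[p[1]-half:p[1]+half,p[0]-half:p[0]+half].astype(np.uint8)
    k=cv2.morphologyEx(k,cv2.MORPH_OPEN,np.ones((3,3))); cs=cv2.findContours(k,0,1)[0]
    if not cs: print(n,"none"); return
    c=max(cs,key=cv2.contourArea); (u,v),r=cv2.minEnclosingCircle(c); q=ray(m,(u+p[0]-half,v+p[1]-half),zc); print(n,"exp",W,"got",q.round(4),"dia",round(2*r*.93/402*1000,0))
br=g>115
for n,W,z in [("large",(.484,-.370,.062),.062),("small",(.468,.36,.046),.046),("tape",(.551,.28,.04),.04)]: fit(n,W,br,z)
fit("tester lens",(.469,.278,.052),g>110,.052,12)
dk=g<45; fit("rubber",(.505+.0583,-.267+.0142,.04),dk,.034)
fit("handle",(.488,-.271,.03),(hsv[:,:,0]<20)&(hsv[:,:,1]>110),.03,26)
fit("cap",(.555,.099,.016),g>150,.016); s=state(); print(s["t"],s["eef_pos"],s["force"])
E
```

```text
large exp (0.484, -0.37, 0.062) got [ 0.4904 -0.3839  0.062 ] dia 76.0
small exp (0.468, 0.36, 0.046) got [0.4638 0.351  0.046 ] dia 80.0
tape exp (0.551, 0.28, 0.04) got [0.5465 0.2746 0.04  ] dia 83.0
tester lens exp (0.469, 0.278, 0.052) got [0.468  0.2769 0.052 ] dia 35.0
rubber exp (0.5633, -0.2528, 0.04) got [ 0.5577 -0.2538  0.034 ] dia 62.0
handle exp (0.488, -0.271, 0.03) got [ 0.4774 -0.274   0.03  ] dia 97.0
cap none
43.25 [0.41971837 0.01878055 0.20628817] [ 0.66004037  0.1653069  -0.10163229]
```

```bash
python3 - <<'E'
from h import *
m=camera_model("top"); A=cv2.imread("pics/top0.png",0); B=cv2.imread("pics/top3.png",0)
for n,W,r in [("large",(.484,-.370,.062),.03),("small",(.468,.36,.046),.022),("tape",(.551,.28,.04),.022)]:
    p=proj(m,W).round().astype(int); print(n,p,"before",A[p[1]-16:p[1]+17:4,p[0]].tolist(),"row",B[p[1],p[0]-20:p[0]+21:2].tolist(),"col",B[p[1]-20:p[1]+21:2,p[0]].tolist())
p=proj(m,(.555,.099,.016)).round().astype(int); print("cap",p,B[p[1],p[0]-16:p[0]+17:2].tolist(),A[p[1],p[0]-16:p[0]+17:2].tolist())
q=proj(m,(.437,.11,.04)).round().astype(int); print("bottle",q,B[q[1],q[0]-10:q[0]+11:2].tolist(),A[q[1],q[0]-10:q[0]+11:2].tolist())
E
```

```text
large [419 195] before [70, 91, 91, 90, 91, 91, 91, 90, 90] row [107, 88, 67, 75, 96, 124, 115, 138, 136, 137, 137, 136, 138, 136, 138, 136, 112, 137, 163, 166, 166] col [43, 86, 85, 93, 109, 121, 114, 129, 138, 137, 137, 138, 137, 137, 136, 136, 130, 108, 122, 70, 64]
small [109 207] before [59, 93, 105, 107, 105, 104, 104, 104, 106] row [166, 167, 167, 156, 104, 88, 131, 150, 154, 154, 155, 156, 157, 156, 133, 123, 70, 55, 68, 117, 117] col [82, 89, 75, 92, 111, 131, 133, 150, 156, 157, 155, 154, 155, 154, 132, 130, 123, 125, 124, 121, 101]
tape [144 173] before [138, 66, 109, 109, 108, 109, 109, 110, 110] row [96, 100, 98, 90, 84, 150, 168, 155, 74, 60, 63, 71, 97, 120, 159, 168, 154, 69, 81, 125, 114] col [165, 166, 161, 124, 86, 159, 168, 150, 74, 65, 63, 61, 70, 111, 163, 168, 132, 75, 121, 120, 84]
cap [220 173] [32, 64, 68, 68, 70, 68, 71, 69, 69, 69, 69, 69, 69, 70, 69, 70, 69] [144, 144, 144, 131, 143, 144, 144, 145, 145, 146, 145, 145, 145, 117, 136, 145, 146]
bottle [214 219] [26, 48, 54, 57, 58, 57, 55, 56, 56, 56, 56] [144, 105, 51, 42, 41, 39, 36, 48, 44, 52, 98]
```

Every kit part measures within a few millimetres of its target. The arm is clear at z 0.206.

```bash
python3 -c "
from plant import *
print(close_job())"
```

```text
the job is handed in; nothing more can be done
None
```

The job is handed in at about 43 s on the robot clock, with all five parts set down in their bays and nothing dropped; the bottle and cap were hidden by the arm in my last picture, but no move went near enough to touch them, and the hand-in call returned no verdict.

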